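Close up the trailer's water filter

ROBOT

A 6-joint arm with a two-finger parallel gripper is mounted at the origin on a cart in front of the work surface, level with it; the furniture and walls round the work are solid. World frame = base frame: x ahead of the robot, y to its left, z up, the work surface at z = 0. Lengths are in m, angles in degrees, forces in N, time in s.
With the tool pointing down it reaches from about 0.25 to 0.8 m from the base axis. Payload 8.5 kg.
Tool frame: the origin (TCP) lies midway between the tips of the shut fingers; the grasp point (between the pads) lies 19 mm behind it (manip.grip_depth is the distance from the TCP to the grasp point, in m); z points along the fingers, y is the line along which they close (so a half turn about z gives the same grasp; the last joint's range is limited). The gripper opens to 85 mm and grips with 20 to 120 N. Pads are 22 mm wide; open, the fingers measure 114 mm over their backs; the gripper's body (76 mm by 85 mm) begins 54 mm behind the grasp point. The pads swing forward as they close: fully open they stand 13 mm farther back than shut.
Start: joints at [67.552, 13.648, -0.773, 75.585, 0, 90], TCP at [0.2, 0.485, 0.231] pointing down, gripper open.
Joint ranges: [-152.45, 152.45], [-59.26, 108.67], [-65.41, 83.53], [-104.44, 129.93], [-82.83, 76.93], [-180, 180]. Speed limits (degrees/s): [127.2, 127.2, 159.86, 180, 180, 180].

INTERFACE

Orientations are given as [roll, pitch, yaw] about the fixed x, y, z axes, in that order (R = Rz(yaw) Ry(pitch) Rx(roll)).
In Python, from bench import readout, imaging, workorder, manip gives the robot as it stands. The module is installed in compiled form; this text tells all that it offers.
- The arm moves only by the tool apply_moves, never from a script. Its argument "commands" is a list of rows, each an object of numbers: "fingers": the opening in per cent of the stroke, from 0 (shut) to 100 (fully open); "x", "y", "z": the shift along the tool's x, y, z in mm; "roll": the turn about the tool's z in rad. In form: [{"fingers": .., "x": .., "y": .., "z": .., "roll": ..}, ...]. A call has 1 to 20 rows; each row is the pose to reach, as a shift and turn from the pose commanded when the call began, along the tool's axes at that moment; what a row does not reach only later rows make up. A row lasts 1/10 s, in which the tool goes at most 50 mm and 8.59 degrees, less where a joint would pass 70% of its speed; a pose out of reach is approached as far as the arm can. A call with a gripper value outside its range is refused whole. The fingers move at their own pace and stop on an object; "force" is the grip in N (left out, the last holds). Time passes only in rows, so rows that repeat a pose let the fingers close. It gives the time, the measured TCP pose, the force, the opening and the grip force at its end, in the units of the state.
- readout.get_obs(): the state, without advancing time (a new reading comes with each control period).
- imaging.read_camera(name): name is "scene" or "top"; returns (picture, depth): 480x640x3 uint8, blue, green, red; 480x640 float32, m along the optical axis (not along the pixel's ray), 0 where there is no reading.
- imaging.camera_params(name): a dict with "fx", "fy", "cx", "cy" (pixels), "rvec" (rotation vector, rad) and "tvec" (3), from world to camera coordinates, as OpenCV has them. Camera axes: x right, y down, z forward; pixel columns grow to the right and rows downward; lengths in m; the calibration is good to about 2 mm. A picture is of the moment at which its call begins. camera_params takes no time and is no camera call.
- workorder.hand_in(): hands the job in; it is judged then, once.
Trained networks look in the newest picture that a camera, given by its name, has taken for a name from the list of things; names that differ only in an ending like _2 or _b are one class to them, and where a whole thing is asked for, a point or a joint stands for the part that bears it (a point fixed in the world has none). Each returns a list of dicts, best first, with "conf" (0 to 1); they miss things now and then, are a little off and sometimes report something else, mostly with a low value. They report only what shows in the picture. A call takes as long as a camera call. They do not tell look-alikes from the thing itself.
- imaging.search_frame(camera, query): "position" ([column, row] in pixels, amid what is visible of it).
The state is a dict: "t": time; "joint_pos": joint angles; "joint_velocities": joint speeds; "joint_torque": joint torques, N m; "tool_pos": TCP position; "tcp_rot": TCP orientation; "ft_force": force on the tool from outside, world axes, zero at the start; "torque": the same for the moment, N m; "gripper_width": finger opening in m; "finger_force": force on a finger pad.
Only numpy, scipy, OpenCV 4.12 (cv2) and the standard library are available. Lean on these libraries where they do the work, as an engineer would, in place of code of your own. Each camera call takes 0.05 s, during which the arm holds its last target. There are 200 camera calls.

TASK

Close up the water filter that stands on the worktop: first turn both captive knobs on its base plate clockwise until they reach their end stops. Then grip the knurled collar on top, turn it while pressing lightly until its hidden keyways drop over the pins, push it fully home against its spring and finish while still gripping it and holding it pushed home (let go and the spring lifts it again). Leave the cups, tub, bottles, tape and marker round it where they are.

Things in the scene. Friction and masses are not known exactly. Their poses are not given: they have to be found in the camera images.
- filter_base: Fixed water filter: steel base plate 92 x 300 x 12 mm (own x, y, z), a white ribbed canister (86 mm wide at the foot, 74 mm above, flat top at z = 55 mm) on its middle. Origin: centre of the plate's underside, on the worktop; z up. Own x points roughly away from the robot (two brass hose stubs on that side), own y along the plate to the robot's left. It cannot move.
- collar: Loose grey knurled collar on the canister's neck: round cap 57 mm wide, 31 mm high, closed top. Origin: centre of its underside, on the canister's axis; z up. Its yaw does not help: the pins' angle is unknown. Inside: 33 mm bore with 1.5 mm play and three keyways 120 degrees apart. A spring in the neck carries it: origin at z = 69.5 mm over the worktop at the start. About 0.12 kg.
- collar_top (a point): Centre of the collar's closed top, 31 mm above its origin; z = 100.5 mm over the worktop at the start. Grip the collar's side: finger pads 57 mm apart, tips 20 to 25 mm below this point. Out of line, the collar goes down only 1.5 mm and stands on the pins (top at 99 mm); in line it drops 11.5 mm in all to a hard stop (top at 89 mm). The spring pushes up with 4 N at the top, about 9 N at home.
- neck_axis (a point): Centre of the canister's flat top, 55 mm over the worktop; the collar's neck (30 mm wide, 27 mm high) stands here. It has three radial 6 mm pins 120 degrees apart, hidden by the collar, at an unknown random angle: turning the collar up to 2.1 rad either way, in several grasps if need be, brings the keyways over them; a keyway lets its pin in over about 0.2 rad of turn.
- knob_left (a joint): Turn of the black bar knob at the plate's +y end: rad, grows clockwise seen from above, starts at 0 to 0.3, end stop at 1.4. It stays where it is left and needs about 0.04 N m.
- knob_right (a joint): The same for the knob at the -y end.
- knob_left_grip (a point): Point on the left knob's axis, 115 mm along the base's +y from the filter's axis, 49 mm over the worktop, where the finger pads grip. Its grip bar is 38 mm long, 14 mm wide, from z = 26 to 56 mm, and stands on a disc 40 mm wide. The bar runs along the point's own x axis, which turns with the knob; at joint value 0 it is parallel to the base's own x.
- knob_right_grip (a point): The same for the right knob, 115 mm along -y from the filter's axis.
- portion_cup_0: Small steel sauce cup, 68 mm wide, 40 mm high, bystander. Origin: centre of its underside.
- portion_cup_1: A second such sauce cup farther back, bystander.
- tape_roll: Roll of tape lying flat, 104 mm wide, 25 mm high, bystander. Origin: centre of its underside.
- marker: Marker pen 135 mm long, 17 mm thick, lying in front of the filter, bystander. Origin: centre of its underside.
- mustard_a: Yellow squeeze bottle 199 mm high, at the back left, bystander. Origin: centre of its underside.
- mustard_b: Yellow squeeze bottle 199 mm high, at the back right, bystander. Origin: centre of its underside.
- deli_cup: White lidded tub 114 mm wide, 68 mm high, at the right, bystander. Origin: centre of its underside.
Not all that is in view belongs to the job. Leave any red look-alike of the collar alone.

How it is judged (in metres and radians):
On the way, in this order (a step that is already met when the one before it is completed fails the run):
1. both knobs are turned clockwise to their end stops (value of joint each of knob_left, knob_right above 1.28 rad), for 0.2 s.
2. the collar has dropped over the pins and is pushed home (z of collar in the frame of filter_base below 0.061 m and horizontal distance between collar and filter_base below 0.005 m), for 0.3 s.
At the end, for the whole second after the job is handed in: Both knobs within 0.12 rad of their end stops; the collar within 3 mm of its home stop, upright, centred on the neck within 5 mm and still, with the fingers still holding it down (contact force over 3 N). The program finishes while holding (all of step 1 and all of step 2 and angle between collar's own z axis and vertical below 0.1 rad and contact force between the fingers and collar above 3 N and linear speed of collar below 0.02 m/s); the arm keeps its last pose, push and grip.
It fails at once if a cup, the tape, the marker, a bottle or the tub is shifted by more than 25 mm (distance of any of portion_cup_0, portion_cup_1, tape_roll, marker, mustard_a, mustard_b, deli_cup from where it was at the start of the episode above 0.025 m).
It also fails if it takes over 72 s, if anything falls off the work surface, if the arm or the gripper's body presses on something with over 40 N, if the wrist force passes 120 N, or if a joint passes its speed limit or range.

## Working session

There is one attempt and no reset: what is moved stays moved. The work goes in short steps, Python scripts to look and compute and a tool call to move; the robot and the scene stay as the last step left them, time stands still between calls to the robot, and variables do not carry over. Pictures are saved under pics/ and viewed, at most 10 in all, crops included, and the job is handed in when it is done.

Besides the shell and the picture viewer there is one more tool, called in YAML: its name, and indented under it one key for each argument. apply_moves: Moves the arm, as the interface text tells. Its arguments: {"type":"object","properties":{"commands":{"type":"array"},"force":{"type":"number"}},"required":["commands"]}

```bash
mkdir -p pics
cat > h.py <<'E'
import numpy as np, cv2
from bench import readout, imaging, workorder, manip
def cam(n):
    p=imaging.camera_params(n);R=cv2.Rodrigues(np.array(p['rvec'],float))[0]
    return p,R,np.array(p['tvec'],float).ravel()
def px2w(n,uv,d):
    p,R,t=cam(n);c=np.array([(uv[0]-p['cx'])/p['fx']*d,(uv[1]-p['cy'])/p['fy']*d,d])
    return R.T@(c-t)
def cloud(n,D):
    p,R,t=cam(n);v,u=np.mgrid[:480,:640]
    c=np.stack([(u-p['cx'])/p['fx']*D,(v-p['cy'])/p['fy']*D,D],-1)
    return (c-t)@R
E
python3 - <<'E'
from h import *
print(readout.get_obs(), manip.grip_depth)
ims=[]
for n in ['scene','top']:
    im,D=imaging.read_camera(n); cv2.imwrite(f'pics/{n}0.png',im); np.save(f'{n}0.npy',D); W=cloud(n,D)
    p,R,t=cam(n); print(n,'cam at',(-R.T@t).round(3),p['fx'])
    for q in ['collar','filter_base','knob_left','knob_right','portion_cup_0','tape_roll','marker','mustard_a','deli_cup']:
        for r in imaging.search_frame(n,q)[:3]:
            u,v=map(int,np.round(r['position'])); print(n,q,round(r['conf'],2),u,v,W[v,u].round(3), D[v,u]>0)
E
```

```text
{'t': 0.0, 'joint_pos': array([ 6.75517090e+01,  1.36818962e+01, -8.17881025e-01,  7.55863865e+01,
        1.53392015e-03,  8.99995753e+01]), 'joint_velocities': array([ 0.14615745,  0.07011587, -0.02669386,  0.06813791, -0.02168439,
        0.03430375]), 'joint_torque': array([ 1.08209551e-03, -5.38782263e+01,  3.46441412e+01,  1.80975592e-02,
        1.26795603e-04,  1.25611734e-05]), 'tool_pos': array([0.20029534, 0.48481427, 0.23066268]), 'tcp_rot': array([-1.79913836e+02, -1.53455715e-03,  1.57552131e+02]), 'ft_force': array([-0.01371721,  0.9706771 ,  0.55763854]), 'torque': array([-0.01633509, -0.02774275,  0.03396072]), 'finger_force': 0.0, 'gripper_width': 0.08536766028261307} 0.0187
scene cam at [-0.066 -0.513  0.768] 511.80502650996664
scene collar 0.88 154 281 [0.355 0.174 0.032] True
scene collar 0.88 359 316 [ 0.497 -0.222  0.033] True
scene collar 0.87 258 246 [0.494 0.008 0.101] True
scene filter_base 0.86 266 274 [ 0.486 -0.012  0.041] True
scene knob_left 0.73 311 282 [ 0.519 -0.099  0.038] True
scene knob_left 0.64 210 251 [0.473 0.127 0.046] True
scene knob_right 
[... 865 characters left out ...]
p collar 0.63 203 288 [0.484 0.128 0.037] True
top filter_base 0.63 268 291 [ 0.486 -0.007  0.054] True
top knob_left 0.71 201 289 [0.481 0.129 0.053] True
top knob_right 0.74 266 288 [ 0.491 -0.003  0.056] True
top knob_right 0.2 422 189 [ 0.692 -0.294  0.145] True
top portion_cup_0 0.93 212 229 [ 0.618  0.131 -0.001] True
top portion_cup_0 0.71 285 158 [ 0.791 -0.016  0.001] True
top tape_roll 0.92 280 213 [ 0.659 -0.016  0.017] True
top marker 0.77 246 333 [0.4   0.034 0.015] True
top mustard_a 0.95 423 187 [ 0.695 -0.295  0.151] True
top mustard_a 0.64 179 171 [0.699 0.178 0.139] True
top deli_cup 0.81 460 256 [ 0.582 -0.392  0.063] True
top deli_cup 0.27 250 285 [0.49  0.024 0.102] True
```

View pics/scene0.png

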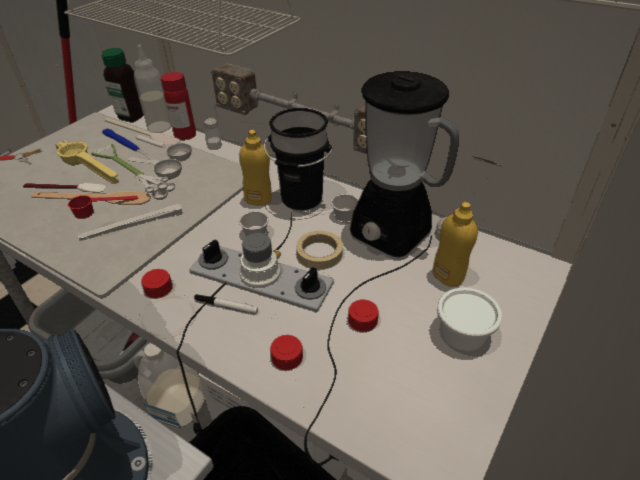

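View pics/top0.png

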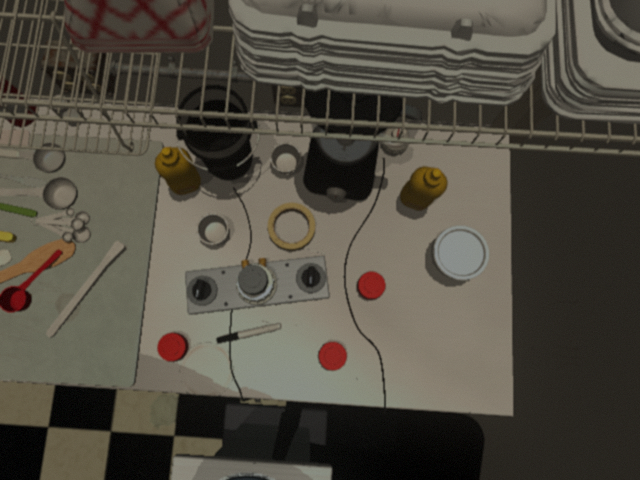

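The scene shows four collar candidates. The grey one on the canister is at scene (258,246) / top (253,279). Three red caps lie loose at top (172,347), (333,356) and (371,286). The grey one is meant, because it is the only one on the canister between the two knobs. I'll measure it next and confirm it in an enlarged crop.

Run:
```python
from h import *
for n,box in [('top',(175,240,340,325)),('scene',(180,215,350,315))]:
    im=cv2.imread(f'pics/{n}0.png');D=np.load(f'{n}0.npy');W=cloud(n,D)
    near=(abs(W[...,0]-.5)<.1)&(abs(W[...,1]-.01)<.2)&(D>0)
    x,y,z=W[...,0],W[...,1],W[...,2]
    m=near&(z>.092)&(z<.11); P=W[m]; c,r=cv2.minEnclosingCircle(P[:,:2].astype(np.float32))
    print(n,'collar',np.array(c).round(4),r,P.mean(0).round(4),np.median(P[:,2]),len(P))
    for s,(yy) in [('L',.13),('R',-.1)]:
        m=near&(z>.046)&(z<.075)&(abs(y-yy)<.035)&(abs(x-.5)<.07); P=W[m]
        if len(P)<5: print(s,len(P));continue
        rect=cv2.minAreaRect(P[:,:2].astype(np.float32)); _,_,V=np.linalg.svd(P[:,:2]-P[:,:2].mean(0))
        print(n,s,P.mean(0).round(4),len(P),rect,'pca deg',np.degrees(np.arctan2(V[0,1],V[0,0])))
    m=near&(z>.007)&(z<.018); P=W[m]; print(n,'plate',cv2.minAreaRect(P[:,:2].astype(np.float32)))
    a,b,c,d=box; crop=cv2.resize(im[b:d,a:c],None,fx=4.7,fy=4.7,interpolation=cv2.INTER_CUBIC); cv2.imwrite(f'pics/{n}crop.png',crop)
# rack height
D=np.load('top0.npy');W=cloud('top',D);q=W[(W[...,2]>.25)&(D>0)]; print('rack min x',np.percentile(q[:,0],[0,1,5]),q[:,2].min())
a=cv2.imread('pics/topcrop.png');b=cv2.imread('pics/scenecrop.png');w=600
o=np.vstack([cv2.resize(i,(560,int(i.shape[0]*560/i.shape[1]))) for i in (a,b)]);print(o.shape);cv2.imwrite('pics/both.png',o[:600])
```

```text
top collar [0.5023 0.0221] 0.029368020594120026 [0.5021 0.0215 0.0997] 0.09982027891624862 686
top L [0.4809 0.1339 0.0544] 140 ((0.4816218912601471, 0.13456586003303528), (0.014277851209044456, 0.03811943158507347), 87.97074890136719) pca deg 177.38420773218724
top R [ 0.5233 -0.091   0.0545] 126 ((0.5241217017173767, -0.09102972596883774), (0.013624787330627441, 0.037681061774492264), 88.07158660888672) pca deg 179.10232504103436
top plate ((0.4988851547241211, -0.006924465298652649), (0.3656718134880066, 0.19838707149028778), 89.44898986816406)
scene collar [0.5009 0.0202] 0.03053326904773712 [0.4988 0.0167 0.1005] 0.10097531915101936 510
scene L [0.479  0.1303 0.0538] 131 ((0.4819253385066986, 0.13125421106815338), (0.015695560723543167, 0.040905632078647614), 80.82345581054688) pca deg 174.4523951546695
scene R [ 0.5201 -0.0951  0.0541] 138 ((0.522956907749176, -0.09432211518287659), (0.01478583924472332, 0.03781691566109657), 89.71500396728516) pca deg 178.87508319668171
scene plate ((0.5027872920036316, -0.007937252521514893), (0.20236149430274963, 0.35014113783836365), 5.406442165374756)
rack min x [0.21124389 0.24965397 0.33082892] 0.25000529692725926
(617, 560, 3)
```

View pics/both.png

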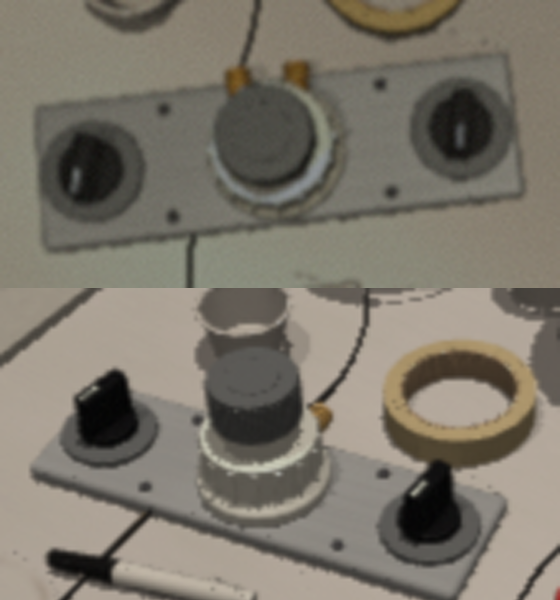

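The crop confirms the grey knurled collar on the canister, with a bar knob at each end of the plate. From the average of the two views:

| Item | Position (m) | Yaw |
|---|---|---|
| Left knob | (0.4805, 0.132) | bar about -3° |
| Right knob | (0.522, -0.093) | bar about -1° |
| Collar | (0.501, 0.020) | – |
| Filter base | – | about 10.4° |

The knob end stops should therefore be at a bar yaw of about -70°.

apply_moves:
  commands:
    - {"fingers": 60, "x": -394, "y": -219, "z": 110, "roll": -0.34}
    - {"fingers": 60, "x": -394, "y": -219, "z": 110, "roll": -0.34}
    - {"fingers": 60, "x": -394, "y": -219, "z": 110, "roll": -0.34}
    - {"fingers": 60, "x": -394, "y": -219, "z": 110, "roll": -0.34}
    - {"fingers": 60, "x": -394, "y": -219, "z": 110, "roll": -0.34}
    - {"fingers": 60, "x": -394, "y": -219, "z": 110, "roll": -0.34}
    - {"fingers": 60, "x": -394, "y": -219, "z": 110, "roll": -0.34}
    - {"fingers": 60, "x": -394, "y": -219, "z": 110, "roll": -0.34}
    - {"fingers": 60, "x": -394, "y": -219, "z": 110, "roll": -0.34}
    - {"fingers": 60, "x": -394, "y": -219, "z": 110, "roll": -0.34}
    - {"fingers": 60, "x": -394, "y": -219, "z": 110, "roll": -0.34}
    - {"fingers": 60, "x": -394, "y": -219, "z": 110, "roll": -0.34}
    - {"fingers": 60, "x": -394, "y": -219, "z": 110, "roll": -0.34}
    - {"fingers": 60, "x": -394, "y": -219, "z": 110, "roll": -0.34}
  force: 40

```text
t: 2.4
tool_pos: [0.4806, 0.1333, 0.1217]
tcp_rot: [180.0, 0.0, 177.1]
ft_force: [-0.6, 0.5, 0.7]
gripper_width: 0.0512
finger_force: 0.0
```

```bash
cat >> h.py <<'E'
def delta(x,y,z,yaw):
    from scipy.spatial.transform import Rotation as Ro
    o=readout.get_obs(); R=Ro.from_euler('xyz',o['tcp_rot'],degrees=True).as_matrix()
    d=R.T@(np.array([x,y,z])-o['tool_pos'])*1e3
    r=-np.radians((yaw-o['tcp_rot'][2]+90)%180-90)
    print('t',round(o['t'],2),'pos',o['tool_pos'].round(4),'rot',o['tcp_rot'].round(2),'j',o['joint_pos'].round(1),'w',round(o['gripper_width'],4),'F',o['ft_force'].round(1),'T',o['torque'].round(2),'ff',o['finger_force'])
    print('move mm',d.round(1),'roll',round(r,3))
E
python3 -c "
from h import *
delta(.4805,.132,.031,-3)"
```

```text
t 2.4 pos [0.4806 0.1333 0.1217] rot [1.7999e+02 2.0000e-02 1.7713e+02] j [ 15.5  14.7 -16.1  59.2   0.   18.4] w 0.0512 F [-0.6  0.5  0.7] T [ 0.05 -0.03 -0.02] ff 0.0
move mm [ 0.  -1.3 90.7] roll 0.002
```

apply_moves:
  commands:
    - {"fingers": 60, "y": -1, "z": 40}
    - {"fingers": 60, "y": -1, "z": 70}
    - {"fingers": 60, "y": -1, "z": 90}
    - {"fingers": 60, "y": -1, "z": 90}
    - {"fingers": 60, "y": -1, "z": 90}
    - {"fingers": 0, "y": -1, "z": 90}
    - {"fingers": 0, "y": -1, "z": 90}
    - {"fingers": 0, "y": -1, "z": 90}
    - {"fingers": 0, "y": -1, "z": 90}
    - {"fingers": 0, "y": -1, "z": 90}
    - {"fingers": 0, "y": -1, "z": 90}
    - {"fingers": 0, "y": -1, "z": 90}
    - {"fingers": 0, "y": -1, "z": 90}
  force: 40

```text
schema error: expected keys fingers, x, y, z, roll
```

```bash
python3 -c "
from h import *
delta(.4805,.132,.031,-70)"
```

```text
t 2.4 pos [0.4806 0.1333 0.1217] rot [1.7999e+02 2.0000e-02 1.7713e+02] j [ 15.5  14.7 -16.1  59.2   0.   18.4] w 0.0512 F [-0.6  0.5  0.7] T [ 0.05 -0.03 -0.02] ff 0.0
move mm [ 0.  -1.3 90.7] roll 1.172
```

apply_moves:
  commands:
    - {"fingers": 60, "x": 0, "y": -1, "z": 40, "roll": 0}
    - {"fingers": 60, "x": 0, "y": -1, "z": 70, "roll": 0}
    - {"fingers": 60, "x": 0, "y": -1, "z": 90, "roll": 0}
    - {"fingers": 60, "x": 0, "y": -1, "z": 90, "roll": 0}
    - {"fingers": 60, "x": 0, "y": -1, "z": 90, "roll": 0}
    - {"fingers": 0, "x": 0, "y": -1, "z": 90, "roll": 0}
    - {"fingers": 0, "x": 0, "y": -1, "z": 90, "roll": 0}
    - {"fingers": 0, "x": 0, "y": -1, "z": 90, "roll": 0}
    - {"fingers": 0, "x": 0, "y": -1, "z": 90, "roll": 0}
    - {"fingers": 0, "x": 0, "y": -1, "z": 90, "roll": 0}
    - {"fingers": 0, "x": 0, "y": -1, "z": 90, "roll": 0}
    - {"fingers": 0, "x": 0, "y": -1, "z": 90, "roll": 0}
  force: 40

```text
t: 3.6
tool_pos: [0.4818, 0.1336, 0.0328]
tcp_rot: [179.7, 0.1, 177.1]
ft_force: [-3.8, 11.4, 6.4]
gripper_width: 0.0132
finger_force: 41.4
```

```bash
python3 -c "
from h import *
delta(.4805,.132,.031,-70)"
```

```text
t 3.6 pos [0.4818 0.1336 0.0328] rot [1.7972e+02 1.1000e-01 1.7711e+02] j [ 15.4  19.8 -23.7  46.2   0.2  18.2] w 0.0132 F [-3.8 11.4  6.4] T [ 2.02  0.47 -0.04] ff 41.41998052597046
move mm [ 1.2 -1.7  1.8] roll 1.171
```

apply_moves:
  commands:
    - {"fingers": 0, "x": 0, "y": 1.5, "z": 0, "roll": 0.0}
    - {"fingers": 0, "x": 0, "y": 1.5, "z": 0, "roll": 0.14}
    - {"fingers": 0, "x": 0, "y": 1.5, "z": 0, "roll": 0.28}
    - {"fingers": 0, "x": 0, "y": 1.5, "z": 0, "roll": 0.42}
    - {"fingers": 0, "x": 0, "y": 1.5, "z": 0, "roll": 0.56}
    - {"fingers": 0, "x": 0, "y": 1.5, "z": 0, "roll": 0.7}
    - {"fingers": 0, "x": 0, "y": 1.5, "z": 0, "roll": 0.84}
    - {"fingers": 0, "x": 0, "y": 1.5, "z": 0, "roll": 0.98}
    - {"fingers": 0, "x": 0, "y": 1.5, "z": 0, "roll": 1.08}
    - {"fingers": 0, "x": 0, "y": 1.5, "z": 0, "roll": 1.15}
    - {"fingers": 0, "x": 0, "y": 1.5, "z": 0, "roll": 1.2}
    - {"fingers": 0, "x": 0, "y": 1.5, "z": 0, "roll": 1.2}
    - {"fingers": 0, "x": 0, "y": 1.5, "z": 0, "roll": 1.2}
  force: 40

```text
t: 4.9
tool_pos: [0.4819, 0.1341, 0.0328]
tcp_rot: [179.8, -0.1, 108.4]
ft_force: [-1.7, 4.9, 7.8]
gripper_width: 0.0133
finger_force: 48.4
```

```bash
python3 -c "
from h import *
delta(.4805,.1335,.031,-70)"
```

```text
t 4.9 pos [0.4819 0.1341 0.0328] rot [ 1.7983e+02 -1.0000e-01  1.0840e+02] j [ 15.5  19.9 -23.7  46.3   0.1  87.1] w 0.0133 F [-1.7  4.9  7.8] T [0.97 0.54 1.15] ff 48.36239039897919
move mm [-0.2 -1.5  1.8] roll -0.028
```

apply_moves:
  commands:
    - {"fingers": 60, "x": 0, "y": 0, "z": 0, "roll": 0}
    - {"fingers": 60, "x": 0, "y": 0, "z": 0, "roll": 0}
    - {"fingers": 60, "x": 0, "y": 0, "z": 0, "roll": 0}
    - {"fingers": 60, "x": 0, "y": 0, "z": 0, "roll": 0}
    - {"fingers": 60, "x": 0, "y": 0, "z": -40, "roll": 0}
    - {"fingers": 60, "x": 0, "y": 0, "z": -90, "roll": 0}
    - {"fingers": 60, "x": 0, "y": 0, "z": -130, "roll": 0}
    - {"fingers": 60, "x": 0, "y": 0, "z": -130, "roll": 0}

```text
t: 5.7
tool_pos: [0.4838, 0.1335, 0.1665]
tcp_rot: [179.5, 0.0, 108.3]
ft_force: [0.7, -0.4, -0.1]
gripper_width: 0.0512
finger_force: 0.0
```

```bash
python3 -c "
from h import *
delta(.524,-.091,.031,-1)"
```

```text
t 5.7 pos [0.4838 0.1335 0.1665] rot [1.7952e+02 3.0000e-02 1.0826e+02] j [ 15.4  12.8 -11.6  65.1  -0.   87.2] w 0.0512 F [ 0.7 -0.4 -0.1] T [-0.03 -0.08  0.01] ff 0.0
move mm [-225.7  -33.3  135.4] roll -1.235
```

apply_moves:
  commands:
    - {"fingers": 60, "x": -226, "y": -33, "z": 0, "roll": -1.235}
    - {"fingers": 60, "x": -226, "y": -33, "z": 0, "roll": -1.235}
    - {"fingers": 60, "x": -226, "y": -33, "z": 0, "roll": -1.235}
    - {"fingers": 60, "x": -226, "y": -33, "z": 0, "roll": -1.235}
    - {"fingers": 60, "x": -226, "y": -33, "z": 0, "roll": -1.235}
    - {"fingers": 60, "x": -226, "y": -33, "z": 0, "roll": -1.235}
    - {"fingers": 60, "x": -226, "y": -33, "z": 0, "roll": -1.235}
    - {"fingers": 60, "x": -226, "y": -33, "z": 0, "roll": -1.235}
    - {"fingers": 60, "x": -226, "y": -33, "z": 0, "roll": -1.235}
    - {"fingers": 60, "x": -226, "y": -33, "z": 40, "roll": -1.235}
    - {"fingers": 60, "x": -226, "y": -33, "z": 50, "roll": -1.235}
    - {"fingers": 60, "x": -226, "y": -33, "z": 50, "roll": -1.235}

```text
t: 6.9
tool_pos: [0.5188, -0.0919, 0.1096]
tcp_rot: [180.0, -0.3, 179.0]
ft_force: [-0.5, 0.4, 0.1]
gripper_width: 0.0511
finger_force: 0.0
```

```bash
python3 -c "
from h import *
delta(.524,-.091,.031,-1)"
```

```text
t 6.9 pos [ 0.5188 -0.0919  0.1096] rot [179.97  -0.26 179.  ] j [-10.   18.  -13.2  59.   -0.   -9. ] w 0.0511 F [-0.5  0.4  0.1] T [-0.02  0.02  0.01] ff 0.0
move mm [-5.5  1.  78.6] roll 0.0
```

apply_moves:
  commands:
    - {"fingers": 60, "x": -5, "y": 1, "z": 30, "roll": 0}
    - {"fingers": 60, "x": -5, "y": 1, "z": 60, "roll": 0}
    - {"fingers": 60, "x": -5, "y": 1, "z": 77, "roll": 0}
    - {"fingers": 60, "x": -5, "y": 1, "z": 77, "roll": 0}
    - {"fingers": 60, "x": -5, "y": 1, "z": 77, "roll": 0}
    - {"fingers": 0, "x": -5, "y": 1, "z": 77, "roll": 0}
    - {"fingers": 0, "x": -5, "y": 1, "z": 77, "roll": 0}
    - {"fingers": 0, "x": -5, "y": 1, "z": 77, "roll": 0}
    - {"fingers": 0, "x": -5, "y": 1, "z": 77, "roll": 0}
    - {"fingers": 0, "x": -5, "y": 1, "z": 77, "roll": 0}
    - {"fingers": 0, "x": -5, "y": 1, "z": 77, "roll": 0}
    - {"fingers": 0, "x": -5, "y": 1, "z": 77, "roll": 0}

```text
t: 8.1
tool_pos: [0.5262, -0.0921, 0.0356]
tcp_rot: [-179.9, 0.1, 179.0]
ft_force: [-1.0, -3.7, 6.4]
gripper_width: 0.0132
finger_force: 40.0
```

```bash
python3 -c "
from h import *
delta(.524,-.091,.031,-72)"
```

```text
t 8.1 pos [ 0.5262 -0.0921  0.0356] rot [-1.7989e+02  1.1000e-01  1.7901e+02] j [ -9.9  22.5 -18.8  48.6  -0.1  -8.9] w 0.0132 F [-1.  -3.7  6.4] T [-0.65  0.25  0.02] ff 40.011481046676636
move mm [2.3 1.  4.6] roll 1.239
```

apply_moves:
  commands:
    - {"fingers": 0, "x": 2, "y": 0, "z": 2, "roll": 0.14}
    - {"fingers": 0, "x": 2, "y": 0, "z": 2, "roll": 0.28}
    - {"fingers": 0, "x": 2, "y": 0, "z": 2, "roll": 0.42}
    - {"fingers": 0, "x": 2, "y": 0, "z": 2, "roll": 0.56}
    - {"fingers": 0, "x": 2, "y": 0, "z": 2, "roll": 0.7}
    - {"fingers": 0, "x": 2, "y": 0, "z": 2, "roll": 0.84}
    - {"fingers": 0, "x": 2, "y": 0, "z": 2, "roll": 0.98}
    - {"fingers": 0, "x": 2, "y": 0, "z": 2, "roll": 1.1}
    - {"fingers": 0, "x": 2, "y": 0, "z": 2, "roll": 1.18}
    - {"fingers": 0, "x": 2, "y": 0, "z": 2, "roll": 1.24}
    - {"fingers": 0, "x": 2, "y": 0, "z": 2, "roll": 1.24}
    - {"fingers": 0, "x": 2, "y": 0, "z": 2, "roll": 1.24}

```text
t: 9.3
tool_pos: [0.525, -0.0939, 0.0355]
tcp_rot: [179.9, 0.4, 108.0]
ft_force: [-6.9, -12.0, 25.2]
gripper_width: 0.0132
finger_force: 51.2
```

```bash
python3 -c "
from h import *
delta(.524,-.091,.031,-70)"
```

```text
t 9.3 pos [ 0.525  -0.0939  0.0355] rot [179.88   0.4  107.96] j [-10.   22.3 -19.1  48.3  -0.3  62.1] w 0.0132 F [ -6.9 -12.   25.2] T [-2.42  1.46  0.85] ff 51.22753102983552
move mm [ 3.1 -0.1  4.5] roll -0.036
```

apply_moves:
  commands:
    - {"fingers": 60, "x": 0, "y": 0, "z": 0, "roll": 0}
    - {"fingers": 60, "x": 0, "y": 0, "z": 0, "roll": 0}
    - {"fingers": 60, "x": 0, "y": 0, "z": 0, "roll": 0}
    - {"fingers": 60, "x": 0, "y": 0, "z": 0, "roll": 0}
    - {"fingers": 100, "x": 0, "y": 0, "z": -50, "roll": 0}
    - {"fingers": 100, "x": 0, "y": 0, "z": -100, "roll": 0}
    - {"fingers": 100, "x": 0, "y": 0, "z": -120, "roll": 0}
    - {"fingers": 100, "x": 0, "y": 0, "z": -120, "roll": 0}
    - {"fingers": 100, "x": 0, "y": 0, "z": -120, "roll": 0}
    - {"fingers": 100, "x": 0, "y": 0, "z": -120, "roll": 0}

```text
t: 10.3
tool_pos: [0.5227, -0.091, 0.1509]
tcp_rot: [-179.9, -0.1, 108.0]
ft_force: [-0.3, -0.1, -1.0]
gripper_width: 0.085
finger_force: 0.0
```

Run:
```python
from h import *
delta(.503,.0215,.072,108)
n='scene';im,D=imaging.read_camera(n);W=cloud(n,D)
x,y,z=np.moveaxis(W,-1,0)
for s,xx,yy in [('L',.482,.132),('R',.524,-.094)]:
    P=W[(D>0)&(z>.046)&(z<.075)&(abs(y-yy)<.035)&(abs(x-xx)<.035)]
    if len(P)>5:print(s,len(P),P.mean(0),cv2.minAreaRect(P[:,:2].astype(np.float32)))
cv2.imwrite('pics/s2.png',cv2.resize(im[200:330,160:360],None,fx=3.5,fy=3.5))
```

```text
t 10.3 pos [ 0.5227 -0.091   0.1509] rot [-1.7987e+02 -6.0000e-02  1.0799e+02] j [-9.9 16.5 -8.9 64.7 -0.  62.1] w 0.085 F [-0.3 -0.1 -1. ] T [ 0.03 -0.05  0.03] ff 0.0
move mm [113.   16.2  79. ] roll -0.0
L 136 [0.47920266 0.13022005 0.05363717] ((0.48177000880241394, 0.13187596201896667), (0.01764933206140995, 0.03761851042509079), 25.072525024414062)
R 156 [ 0.521271   -0.0946645   0.05370816] ((0.5231723189353943, -0.09353388845920563), (0.01721513271331787, 0.037796877324581146), 22.126598358154297)
```

View pics/s2.png

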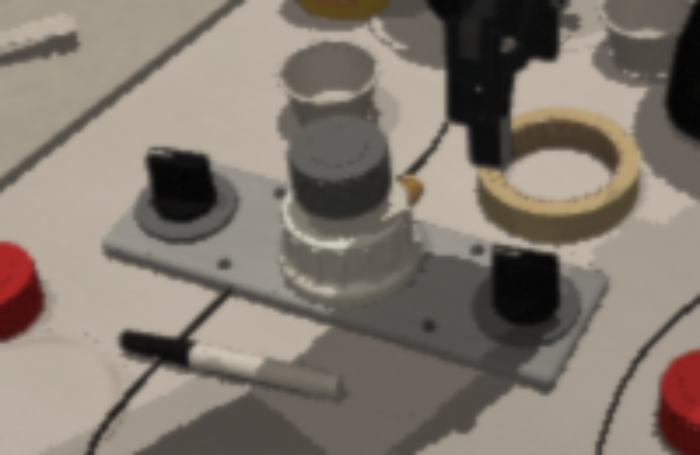

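Both bars now lie nearly along the plate, at crop (180,185) and (525,285), and both had reached a hard torque stop. The collar, at crop (340,165), is still up, so I'll go to it next.

apply_moves:
  commands:
    - {"fingers": 100, "x": 40, "y": 6, "z": 0, "roll": 0}
    - {"fingers": 100, "x": 80, "y": 12, "z": 0, "roll": 0}
    - {"fingers": 100, "x": 113, "y": 16, "z": 0, "roll": 0}
    - {"fingers": 100, "x": 113, "y": 16, "z": 0, "roll": 0}
    - {"fingers": 100, "x": 113, "y": 16, "z": 0, "roll": 0}
    - {"fingers": 100, "x": 113, "y": 16, "z": 0, "roll": 0}
    - {"fingers": 100, "x": 113, "y": 16, "z": 0, "roll": 0}

```text
t: 11.05
tool_pos: [0.5039, 0.0204, 0.1519]
tcp_rot: [-180.0, 0.0, 107.9]
ft_force: [0.6, -0.3, 0.2]
gripper_width: 0.0854
finger_force: 0.0
```

Run:
```python
from h import *
delta(.503,.0215,.072,108)
```

```text
t 11.05 pos [0.5039 0.0204 0.1519] rot [-1.7996e+02  1.0000e-02  1.0792e+02] j [  2.3  14.  -12.3  63.8  -0.   74.4] w 0.0854 F [ 0.6 -0.3  0.2] T [0.   0.   0.02] ff 0.0
move mm [ 1.4 -0.5 79.9] roll -0.001
```

apply_moves:
  commands:
    - {"fingers": 100, "x": 1.4, "y": -0.5, "z": 40, "roll": 0}
    - {"fingers": 100, "x": 1.4, "y": -0.5, "z": 70, "roll": 0}
    - {"fingers": 100, "x": 1.4, "y": -0.5, "z": 80, "roll": 0}
    - {"fingers": 100, "x": 1.4, "y": -0.5, "z": 80, "roll": 0}
    - {"fingers": 100, "x": 1.4, "y": -0.5, "z": 80, "roll": 0}
    - {"fingers": 50, "x": 1.4, "y": -0.5, "z": 80, "roll": 0}
    - {"fingers": 50, "x": 1.4, "y": -0.5, "z": 80, "roll": 0}
    - {"fingers": 50, "x": 1.4, "y": -0.5, "z": 80, "roll": 0}
    - {"fingers": 50, "x": 1.4, "y": -0.5, "z": 80, "roll": 0}
    - {"fingers": 50, "x": 1.4, "y": -0.5, "z": 80, "roll": 0}
    - {"fingers": 50, "x": 1.4, "y": -0.5, "z": 80, "roll": 0}
  force: 35

```text
t: 12.15
tool_pos: [0.5036, 0.0224, 0.0727]
tcp_rot: [179.9, 0.0, 108.0]
ft_force: [3.0, 0.3, 3.2]
gripper_width: 0.0556
finger_force: 36.5
```

Run:
```python
from h import *
delta(.503,.0215,.072,108)
```

```text
t 12.15 pos [0.5036 0.0224 0.0727] rot [1.7993e+02 3.0000e-02 1.0799e+02] j [  2.6  17.7 -19.9  52.3  -0.   74.6] w 0.0556 F [3.  0.3 3.2] T [-0.06 -0.43 -0.03] ff 36.470314739272
move mm [-0.7 -0.9  0.7] roll -0.0
```

apply_moves:
  commands:
    - {"fingers": 50, "x": 0, "y": 0, "z": 2, "roll": 0}
    - {"fingers": 50, "x": 0, "y": 0, "z": 4, "roll": 0}
    - {"fingers": 50, "x": 0, "y": 0, "z": 4, "roll": 0}
    - {"fingers": 50, "x": 0, "y": 0, "z": 4, "roll": 0}

```text
t: 12.55
tool_pos: [0.5036, 0.0227, 0.07]
tcp_rot: [179.9, 0.0, 108.0]
ft_force: [-3.2, 1.7, 23.5]
gripper_width: 0.0553
finger_force: 38.0
```

apply_moves:
  commands:
    - {"fingers": 50, "x": 0, "y": 0, "z": 0, "roll": -0.05}
    - {"fingers": 50, "x": 0, "y": 0, "z": 0, "roll": -0.1}
    - {"fingers": 50, "x": 0, "y": 0, "z": 0, "roll": -0.15}
    - {"fingers": 50, "x": 0, "y": 0, "z": 0, "roll": -0.2}
    - {"fingers": 50, "x": 0, "y": 0, "z": 0, "roll": -0.25}
    - {"fingers": 50, "x": 0, "y": 0, "z": 0, "roll": -0.3}
    - {"fingers": 50, "x": 0, "y": 0, "z": 0, "roll": -0.3}

```text
t: 13.25
tool_pos: [0.5034, 0.0229, 0.0709]
tcp_rot: [179.8, 0.0, 125.3]
ft_force: [-8.2, 2.7, 35.1]
gripper_width: 0.0553
finger_force: 38.2
```

Run:
```python
from h import *
delta(.503,.0215,.072,108)
```

```text
t 13.25 pos [0.5034 0.0229 0.0709] rot [1.7985e+02 3.0000e-02 1.2530e+02] j [  2.6  17.8 -20.1  52.    0.1  57.3] w 0.0553 F [-8.2  2.7 35.1] T [0.25 1.86 0.22] ff 38.199966695392504
move mm [-1.  -1.1 -1.1] roll 0.302
```

apply_moves:
  commands:
    - {"fingers": 50, "x": 0.5, "y": -0.8, "z": -1.5, "roll": -0.05}
    - {"fingers": 50, "x": 0.5, "y": -0.8, "z": -1.5, "roll": -0.1}
    - {"fingers": 50, "x": 0.5, "y": -0.8, "z": -1.5, "roll": -0.15}
    - {"fingers": 50, "x": 0.5, "y": -0.8, "z": -1.5, "roll": -0.2}
    - {"fingers": 50, "x": 0.5, "y": -0.8, "z": -1.5, "roll": -0.25}
    - {"fingers": 50, "x": 0.5, "y": -0.8, "z": -1.5, "roll": -0.3}

```text
t: 13.85
tool_pos: [0.5022, 0.0228, 0.0712]
tcp_rot: [179.9, 0.0, 142.5]
ft_force: [-3.6, 2.7, 21.2]
gripper_width: 0.0555
finger_force: 36.8
```

apply_moves:
  commands:
    - {"fingers": 50, "x": 0, "y": 0, "z": 0, "roll": -0.05}
    - {"fingers": 50, "x": 0, "y": 0, "z": 0, "roll": -0.1}
    - {"fingers": 50, "x": 0, "y": 0, "z": 0, "roll": -0.15}
    - {"fingers": 50, "x": 0, "y": 0, "z": 0, "roll": -0.2}
    - {"fingers": 50, "x": 0, "y": 0, "z": 0, "roll": -0.25}
    - {"fingers": 50, "x": 0, "y": 0, "z": 0, "roll": -0.3}

```text
t: 14.45
tool_pos: [0.5019, 0.0225, 0.0712]
tcp_rot: [180.0, 0.0, 159.7]
ft_force: [-5.6, 1.3, 21.7]
gripper_width: 0.0552
finger_force: 36.9
```

Run:
```python
from h import *
delta(.503,.0215,.072,108)
```

```text
t 14.45 pos [0.5019 0.0225 0.0712] rot [1.7997e+02 4.0000e-02 1.5966e+02] j [  2.6  17.7 -20.2  52.1   0.   22.9] w 0.0552 F [-5.6  1.3 21.7] T [-0.03  1.1  -0.27] ff 36.86619938816875
move mm [-1.4 -0.6 -0.8] roll 0.902
```

apply_moves:
  commands:
    - {"fingers": 50, "x": 0.3, "y": 0, "z": 0, "roll": -0.05}
    - {"fingers": 50, "x": 0.3, "y": 0, "z": 0, "roll": -0.1}
    - {"fingers": 50, "x": 0.3, "y": 0, "z": 0, "roll": -0.15}
    - {"fingers": 50, "x": 0.3, "y": 0, "z": 0, "roll": -0.2}
    - {"fingers": 50, "x": 0.3, "y": 0, "z": 0, "roll": -0.25}
    - {"fingers": 50, "x": 0.3, "y": 0, "z": 0, "roll": -0.3}

```text
t: 15.05
tool_pos: [0.5016, 0.0223, 0.0712]
tcp_rot: [-180.0, 0.1, 176.8]
ft_force: [-4.9, -1.1, 20.9]
gripper_width: 0.0555
finger_force: 36.9
```

apply_moves:
  commands:
    - {"fingers": 50, "x": 0, "y": 0, "z": 0, "roll": -0.05}
    - {"fingers": 50, "x": 0, "y": 0, "z": 0, "roll": -0.1}
    - {"fingers": 50, "x": 0, "y": 0, "z": 0, "roll": -0.15}
    - {"fingers": 50, "x": 0, "y": 0, "z": 0, "roll": -0.2}
    - {"fingers": 50, "x": 0, "y": 0, "z": 0, "roll": -0.25}
    - {"fingers": 50, "x": 0, "y": 0, "z": 0, "roll": -0.3}

```text
t: 15.65
tool_pos: [0.5017, 0.022, 0.0712]
tcp_rot: [-179.9, 0.0, -166.0]
ft_force: [-5.0, -2.4, 20.9]
gripper_width: 0.0552
finger_force: 36.9
```

Run:
```python
from h import *
delta(.503,.0215,.072,108)
```

```text
t 15.65 pos [0.5017 0.022  0.0712] rot [-1.7993e+02  4.0000e-02 -1.6598e+02] j [  2.6  17.7 -20.2  52.   -0.1 -11.5] w 0.0552 F [-5.  -2.4 20.9] T [-0.72  0.94 -0.26] ff 36.853111220989376
move mm [-1.2 -0.8 -0.8] roll 1.501
```

apply_moves:
  commands:
    - {"fingers": 50, "x": 0.4, "y": 0, "z": 0, "roll": -0.05}
    - {"fingers": 50, "x": 0.4, "y": 0, "z": 0, "roll": -0.1}
    - {"fingers": 50, "x": 0.4, "y": 0, "z": 0, "roll": -0.15}
    - {"fingers": 50, "x": 0.4, "y": 0, "z": 0, "roll": -0.2}
    - {"fingers": 50, "x": 0.4, "y": 0, "z": 0, "roll": -0.25}
    - {"fingers": 50, "x": 0.4, "y": 0, "z": 0, "roll": -0.3}

```text
t: 16.25
tool_pos: [0.5016, 0.0218, 0.0703]
tcp_rot: [-179.9, -0.0, -148.8]
ft_force: [0.8, -3.4, 5.8]
gripper_width: 0.0558
finger_force: 35.7
```

apply_moves:
  commands:
    - {"fingers": 50, "x": 0, "y": 0, "z": 0, "roll": -0.05}
    - {"fingers": 50, "x": 0, "y": 0, "z": 0, "roll": -0.1}
    - {"fingers": 50, "x": 0, "y": 0, "z": 0, "roll": -0.15}
    - {"fingers": 50, "x": 0, "y": 0, "z": 0, "roll": -0.2}
    - {"fingers": 50, "x": 0, "y": 0, "z": 0, "roll": -0.25}
    - {"fingers": 50, "x": 0, "y": 0, "z": 0, "roll": -0.3}

```text
t: 16.85
tool_pos: [0.5021, 0.0213, 0.0703]
tcp_rot: [-179.8, -0.0, -131.6]
ft_force: [0.3, -6.2, 12.5]
gripper_width: 0.0553
finger_force: 36.9
```

Run:
```python
from h import *
delta(.503,.0215,.072,108)
```

```text
t 16.85 pos [0.5021 0.0213 0.0703] rot [-1.7985e+02 -4.0000e-02 -1.3163e+02] j [  2.5  17.7 -20.3  51.9  -0.1 -45.9] w 0.0553 F [ 0.3 -6.2 12.5] T [-1.35 -0.27 -0.26] ff 36.857950215926394
move mm [-0.7 -0.6 -1.7] roll -1.041
```

apply_moves:
  commands:
    - {"fingers": 50, "x": 0, "y": -0.3, "z": 0, "roll": 0.05}
    - {"fingers": 50, "x": 0, "y": -0.3, "z": 0, "roll": 0.1}
    - {"fingers": 50, "x": 0, "y": -0.3, "z": 0, "roll": 0.15}
    - {"fingers": 50, "x": 0, "y": -0.3, "z": 0, "roll": 0.2}
    - {"fingers": 50, "x": 0, "y": -0.3, "z": 0, "roll": 0.2}

```text
t: 17.35
tool_pos: [0.502, 0.0218, 0.0699]
tcp_rot: [-179.9, 0.0, -143.2]
ft_force: [2.6, -2.7, 3.8]
gripper_width: 0.0554
finger_force: 36.2
```

apply_moves:
  commands:
    - {"fingers": 50, "x": 0, "y": 0, "z": 0, "roll": 0.05}
    - {"fingers": 50, "x": 0, "y": 0, "z": 0, "roll": 0.1}
    - {"fingers": 50, "x": 0, "y": 0, "z": 0, "roll": 0.1}

```text
t: 17.65
tool_pos: [0.5018, 0.0218, 0.07]
tcp_rot: [-179.9, -0.0, -148.9]
ft_force: [1.0, -3.9, 5.5]
gripper_width: 0.0553
finger_force: 36.4
```

apply_moves:
  commands:
    - {"fingers": 50, "x": 0, "y": 0, "z": 1, "roll": 0}
    - {"fingers": 50, "x": 0, "y": 0, "z": 2, "roll": 0}
    - {"fingers": 50, "x": 0, "y": 0, "z": 2, "roll": 0}
    - {"fingers": 50, "x": 0, "y": 0, "z": 2, "roll": 0}

```text
t: 18.05
tool_pos: [0.5018, 0.0213, 0.0682]
tcp_rot: [-179.9, -0.0, -148.8]
ft_force: [0.9, -6.3, 7.6]
gripper_width: 0.0554
finger_force: 36.6
```

Run:
```python
from h import *
delta(.503,.0215,.072,108)
```

```text
t 18.05 pos [0.5018 0.0213 0.0682] rot [-1.7988e+02 -2.0000e-02 -1.4878e+02] j [  2.5  17.9 -20.4  51.6  -0.1 -28.7] w 0.0554 F [ 0.9 -6.3  7.6] T [-1.31 -0.21  0.18] ff 36.63254818646237
move mm [-1.1 -0.5 -3.8] roll -1.34
```

apply_moves:
  commands:
    - {"fingers": 50, "x": 0.3, "y": -0.4, "z": 2, "roll": 0}
    - {"fingers": 50, "x": 0.3, "y": -0.4, "z": 4, "roll": 0}
    - {"fingers": 50, "x": 0.3, "y": -0.4, "z": 6, "roll": 0}
    - {"fingers": 50, "x": 0.3, "y": -0.4, "z": 7, "roll": 0}
    - {"fingers": 50, "x": 0.3, "y": -0.4, "z": 7, "roll": 0}
    - {"fingers": 50, "x": 0.3, "y": -0.4, "z": 7, "roll": 0}

```text
t: 18.65
tool_pos: [0.5021, 0.021, 0.0617]
tcp_rot: [-179.9, 0.0, -148.8]
ft_force: [-0.0, -4.4, 13.1]
gripper_width: 0.0553
finger_force: 37.0
```

apply_moves:
  commands:
    - {"fingers": 50, "x": 0, "y": 0, "z": 1, "roll": 0}
    - {"fingers": 50, "x": 0, "y": 0, "z": 1, "roll": 0}
    - {"fingers": 50, "x": 0, "y": 0, "z": 1, "roll": 0}

```text
t: 18.95
tool_pos: [0.5022, 0.021, 0.0616]
tcp_rot: [-179.9, 0.1, -148.8]
ft_force: [-4.0, -5.3, 24.5]
gripper_width: 0.0554
finger_force: 38.0
```

Run:
```python
from h import *
delta(.503,.0215,.072,108)
n='scene';im,D=imaging.read_camera(n);W=cloud(n,D)
cv2.imwrite('pics/s3.png',cv2.resize(im[180:330,160:360],None,fx=3.5,fy=3.5))
```

```text
t 18.95 pos [0.5022 0.021  0.0616] rot [-1.7985e+02  7.0000e-02 -1.4878e+02] j [  2.5  18.2 -21.1  50.6  -0.1 -28.8] w 0.0554 F [-4.  -5.3 24.5] T [-1.26  0.54  0.16] ff 38.03011357435025
move mm [ -1.   -0.1 -10.4] roll -1.34
```

View pics/s3.png

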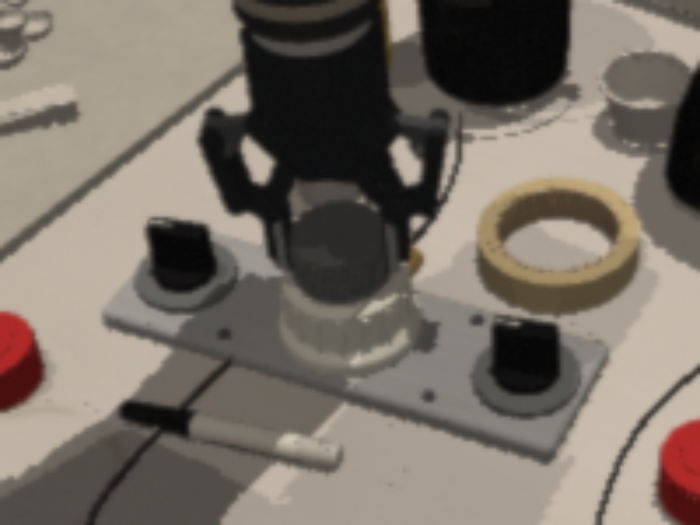

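The crop shows the collar seated low on the canister, at (340,250), with the fingers on it and both knobs turned. The force rose sharply at the stop. I'll settle, check the top's height and hand in if it agrees.

apply_moves:
  commands:
    - {"fingers": 50, "x": 0, "y": 0, "z": 0, "roll": 0}
    - {"fingers": 50, "x": 0, "y": 0, "z": 0, "roll": 0}
    - {"fingers": 50, "x": 0, "y": 0, "z": 0, "roll": 0}
    - {"fingers": 50, "x": 0, "y": 0, "z": 0, "roll": 0}
    - {"fingers": 50, "x": 0, "y": 0, "z": 0, "roll": 0}

```text
t: 19.5
tool_pos: [0.5022, 0.021, 0.0616]
tcp_rot: [-179.9, 0.1, -148.8]
ft_force: [-4.3, -4.3, 24.1]
gripper_width: 0.0556
finger_force: 38.0
```

Run:
```python
from h import *
delta(.503,.0215,.072,108)
im,D=imaging.read_camera('scene');W=cloud('scene',D)
# collar top visible region, crop (340,240)/3.5 + (160,180)
z=W[243:254,250:264,2]; print(np.median(z,axis=1).round(4))
P=W[(D>0)&(np.hypot(W[...,0]-.502,W[...,1]-.021)<.027)&(W[...,2]>.08)&(W[...,2]<.098)]
h=np.histogram(P[:,2],np.arange(.08,.099,.001));print(h[0])
```

```text
t 19.5 pos [0.5022 0.021  0.0616] rot [-1.7985e+02  7.0000e-02 -1.4878e+02] j [  2.5  18.2 -21.1  50.6  -0.1 -28.8] w 0.0556 F [-4.3 -4.3 24.1] T [-1.27  0.61  0.16] ff 38.0294465564657
move mm [ -1.   -0.  -10.4] roll -1.34
[0.0894 0.0895 0.0905 0.0913 0.0899 0.0906 0.0905 0.0899 0.0898 0.0897
 0.0893]
[  2   2   2   4   1   4   7  27  75 119  84  45  14   3   1   0   0   0
   0]
```

```bash
python3 -c "
from h import *
print(workorder.hand_in())"
```

```text
the job is handed in; nothing more can be done
None
```

I handed the job in at about 19.5 s: both knobs are turned to their end stops, and the collar is pushed home (top measured at about 89.5 mm) and still gripped and held down; no verdict came back.

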